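Feel out the hidden release groove and hold the port shutter open

ROBOT

A 6-joint arm with a two-finger parallel gripper is mounted at the origin on the work surface. World frame = base frame: x ahead of the robot, y to its left, z up, the work surface at z = 0. Lengths are in mm, angles in rad, forces in N, time in s.
With the tool pointing down it reaches from about 275 to 1000 mm from the base axis. Payload 8.4 kg.
Tool frame: the origin (TCP) lies at the very end of the fingers, on their centre line; the grasp point (between the pads) lies 19 mm behind it; z points along the fingers, y is the direction in which the jaws open and shut (so a half turn about z gives the same grasp; the last joint's range is limited). The gripper opens to 85 mm and grips with 20 to 120 N. Pads are 22 mm wide; open, the fingers measure 114 mm over their backs; the gripper's body (76 mm by 85 mm) begins 54 mm behind the grasp point. The pads swing forward as they close: fully open they stand 13 mm farther back than shut.
Start: joints at [-1.229, 0.353, 1.633, -0, 1.155, -0.002], TCP at [210.665, -588.428, 197.981] pointing down, gripper open.
Joint ranges: [-2.63, 2.63], [-0.92, 2.1], [0.06, 2.66], [-1.3, 4.44], [0, 2.69], [-3.02, 3.02]. Speed limits (rad/s): [2.22, 2.22, 2.79, 3.14, 3.14, 3.14].

INTERFACE

Orientations are given as [roll, pitch, yaw] about the fixed x, y, z axes, in that order (R = Rz(yaw) Ry(pitch) Rx(roll)).
In Python, from rig import r gives the robot as it stands.
- The arm moves only by the tool move_arm, never from a script. Its argument "increments" is a list of rows, each an object of numbers: "tx", "ty", "tz": the shift along the tool's x, y, z in cm; "rx", "ry", "rz": the turn, a rotation vector about the tool's x, y, z in degrees; "gripper": the gripper's target within -1 to 1 (fully open at 1, half-way at 0, shut at -1). A call has 1 to 12 rows; each row shifts and turns the commanded pose from where the row before left it, along the tool's axes as they then stand; what a row does not reach is not made up. A row lasts 1/10 s, in which the tool goes at most 50 mm and 8.59 degrees, less where a joint would pass 70% of its speed; a pose out of reach is approached as far as the arm can. A call is refused whole if a number of a shift passes 5 or a number of a turn 8.59, either way. A call with a gripper value outside its range is refused whole. The fingers move at their own pace and stop on an object; "squeeze" is the grip in N (left out, the last holds). Time passes only in rows, so rows that do not move let the fingers close. It gives the time, the measured TCP pose, the force and the opening at its end, in the units of the state.
- r.sense(): the state, without advancing time (a new reading comes with each control period).
- r.grab_frame(name): name is "scene" or "top"; returns (picture, depth): 420x560x3 uint8, red, green, blue; 420x560 float32, mm along the optical axis (not along the pixel's ray), 0 where there is no reading.
- r.camera_model(name): a dict with "fx", "fy", "cx", "cy" (pixels), "k1" (the pictures are not rectified: a ray, as slopes to the right and down, at radius r is drawn at 1 + k1 r^2 times it, then the intrinsics apply), "R" (3x3) and "t" (3): a world point X has camera coordinates R X + t. Camera axes: x right, y down, z forward; pixel columns grow to the right and rows downward; lengths in mm; the calibration is good to about 2 mm. A picture is of the moment at which its call begins. camera_model takes no time and is no camera call.
- r.sign_off(): hands the job in, once; it reports no verdict.
Trained networks look in the newest picture that a camera, given by its name, has taken for a name from the list of things; names that differ only in an ending like _2 or _b are one class to them, and where a whole thing is asked for, a point or a joint stands for the part that bears it (a point fixed in the world has none). Each returns a list of dicts, best first, with "confidence" (0 to 1); they miss things now and then, are a little off and sometimes report something else, mostly with a low value. They report only what shows in the picture. A call takes as long as a camera call.
- r.cut_out(query, camera): "mask" (420x560 bool, what is visible of it) and "bbox" ([left, top, right, bottom] in pixels, round what is visible of it).
- r.place_of(query, camera): "location" ([row, column] in pixels: a listed point, or the origin of a listed thing).
The state is a dict: "clock": time; "qpos": joint angles; "qvel": joint speeds; "joint_efforts": joint torques, N m; "eef_pos": TCP position; "tcp_rot": TCP orientation; "contact_force": force on the tool from outside, world axes, zero at the start; "wrist_torque": the same for the moment, N m; "opening": opening from 0.0 (shut) to 1.0 (fully open).
Only numpy, scipy, OpenCV 4.12 (cv2) and the standard library are available. Lean on these libraries where they do the work, as an engineer would, in place of code of your own. Each camera call takes 0.05 s, during which the arm holds its last target. There are 200 camera calls.

TASK

On the vial sampler, put a shut fingertip on top of the black edge strip close to its orange end cover and slide it lightly along the strip, away from the orange cover, until you feel the groove hidden in it. Press the key inside the groove fully down, so that the port shutter slides open, and finish while still holding it down. Grasp nothing, press gently, and leave the vials and everything else on the bench where they stand.

Things in the scene. Friction and masses are not known exactly. Their poses are not given: they have to be found in the camera images.
- sampler: Low cream bench sampler, fixed and level, 210 mm deep (x), 490 mm long (y). Origin at bench level under the middle of the exposed part of the black edge strip; x points from the strip across the deck to the dark rear console, y along the strip to the orange end cover. Deck behind the strip 60 mm high; console (x 150 to 190 mm) 102 mm.
- strip_mid (a point): Middle of the exposed top of the straight black strip, 90 mm above the bench; axes as the sampler's. Strip 30 mm wide (x -15 to 15 mm), flat, exposed for y from -130 mm (grey cover) to 130 mm (orange cover); both covers stand 5 mm higher.
- strip_end (a point): Middle of the strip's top where it meets the orange end cover (strip_mid's y = 130 mm). The one groove is 48 mm long, cut right across the strip; its middle lies 115 to 225 mm from here along the strip, a different place each time. In its bottom is a dark grey key, 46 mm along the strip, 28 mm across, its top 10 mm below the strip's top.
- port (a point): Brass injection port on the deck, 62 mm behind the strip's middle, under a 36 x 48 mm steel shutter with a red rib that runs between two guides, up to 70 mm above the bench. The key drives the shutter; do not push the shutter itself.
- key (a joint): Travel of the dark grey key in the groove, m: 0 up, 0.008 fully down (its top then 18 mm below the strip's top). Spring: moves from 3 N, 7 N fully down; it comes up again when released.
- shutter (a joint): Travel of the port shutter, m: 0 shut, 0.028 open. Follows the key, 3.5 times its travel.
- vial_blue: Loose clear sample vial with blue cap, 23 mm across, 75 mm tall, standing on the sampler's deck; origin at its foot. Leave alone.
- vial_silver: Loose clear sample vial with silver cap, 23 mm across, 75 mm tall, standing on the sampler's deck; origin at its foot. Leave alone.
- amber_bottle: Loose amber reagent bottle, blue cap, 72 mm across, 150 mm tall, on the bench; origin at its foot. Leave alone.
- white_jar: Loose white jar, 60 mm across, 80 mm tall, on the bench; origin at its foot. Leave alone.
- beaker: Loose glass beaker, 68 mm across, 90 mm tall, on the bench; origin at its foot. Leave alone.
- mouse: Loose black computer mouse, 100 x 58 x 30 mm, on the bench; origin under its middle. Leave alone.
- spanner: Loose steel spanner, 150 mm long, lying flat on the bench, origin under its middle. Leave alone.

How it is judged:
By the outcome, as a careful person would: the job done as asked, in the order asked, and still so for the second after the job is handed in, while the arm keeps its last pose, push and grip.
It also fails if it takes over 58 s, if anything falls off the work surface, if the arm or the gripper's body presses on something with over 40 N, if the wrist force passes 120 N, or if a joint passes its speed limit or range.

## Working session

There is one attempt and no reset: what is moved stays moved. The work goes in short steps, Python scripts to look and compute and a tool call to move; the robot and the scene stay as the last step left them, time stands still between calls to the robot, and variables do not carry over. Pictures are saved under pics/ and viewed, about 8 in all and at most 12, crops included, and the job is handed in when it is done.

Besides the shell and the picture viewer there is one more tool, called after "Request:" as name([rows], argument=value, ...), one row to a line, values as JSON. move_arm: Moves the arm, as the interface text tells. Its arguments: {"type":"object","properties":{"increments":{"type":"array","items":{"type":"object","properties":{"tx":{"type":"number"},"ty":{"type":"number"},"tz":{"type":"number"},"rx":{"type":"number"},"ry":{"type":"number"},"rz":{"type":"number"},"gripper":{"type":"number"}}}},"squeeze":{"type":"number"}},"required":["increments"]}

```bash
mkdir -p pics
cat > h.py <<'E'
import numpy as np, cv2
from rig import r
def ray(m,row,col):
    xd=np.array([(col-m['cx'])/m['fx'],(row-m['cy'])/m['fy']]);x=xd.copy()
    for _ in range(20): x=xd/(1+m['k1']*(x@x))
    return np.array([x[0],x[1],1.])
def atz(m,row,col,z):
    R=np.array(m['R']);t=np.array(m['t']);d=R.T@ray(m,row,col);c=-R.T@t
    return c+d*(z-c[2])/d[2]
def atd(m,row,col,dep):
    R=np.array(m['R']);t=np.array(m['t']);return R.T@(ray(m,row,col)*dep-t)
E
python3 - <<'E'
from h import *
for c in ("scene","top"):
    p,d=r.grab_frame(c);cv2.imwrite(f"pics/{c}0.png",p[:,:,::-1]);m=r.camera_model(c);np.save(c+"_d.npy",d);np.save(c+"_p.npy",p)
    for q,z in (("strip_mid",90),("strip_end",90),("port",70),("sampler",0),("key",80),("vial_blue",60),("vial_silver",60)):
        try:
            for o in r.place_of(q,c)[:1]:
                a,b=o["location"];D=d[int(a),int(b)];print(c,q,round(o["confidence"],2),np.round(o["location"]),atz(m,a,b,z).round(1),atd(m,a,b,D).round(1))
        except Exception as e: print(c,q,e)
s=r.sense();print({k:np.round(v,3) for k,v in s.items()})
E
```

```text
scene strip_mid 0.75 [196. 315.] [570.7  83.7  90. ] [567.1  89.9  81.6]
scene strip_end 0.69 [173. 338.] [582.9 208.4  90. ] [585.  204.1  95. ]
scene port 0.56 [213. 332.] [640.4  72.1  70. ] [639.3  74.3  66.9]
scene sampler 0.89 [218. 313.] [576.5  69.6   0. ] [601.1  26.5  62.9]
scene key it knows: amber_bottle, beaker, mouse, port, sampler, spanner, strip_end, strip_mid, vial_blue, vial_silver, white_jar
scene vial_blue 0.73 [194. 366.] [687.8 201.6  60. ] [699.2 171.9  95.8]
scene vial_silver 0.52 [252. 317.] [675.1 -69.5  60. ] [684.3 -86.4  88.1]
top strip_mid 0.92 [191. 258.] [571.8  75.9  90. ] [573.2  76.4  81.4]
top strip_end 0.86 [192. 210.] [571.1 200.7  90. ] [571.3 200.9  88.5]
top port 0.79 [170. 263.] [632.7  64.3  70. ] [633.8  64.5  65.1]
top sampler 0.68 [275. 214.] [355.  206.8   0. ] [355.2 205.3   9.7]
top key it knows: amber_bottle, beaker, mouse, port, sampler, spanner, strip_end, strip_mid, vial_blue, vial_silver, white_jar
top vial_blue 0.5 [150. 221.] [691.3 178.4  60. ] [683.  173.9  91.5]
top vial_silver 0.6 [155. 316.] [674.6 -81.   60. ] [661.3 -76.4 113.5]
{'clock': np.float64(0.7), 'qpos': array([-1.229,  0.353,  1.633,  0.   ,  1.155, -0.002]), 'qvel': array([-0.001, -0.001, -0.002, -0.001, -0.001, -0.   ]), 'joint_efforts': array([-0.0000e+00, -6.0502e+01, -3.4239e+01, -0.0000e+00,  1.0000e-03,
        0.0000e+00]), 'eef_pos': array([ 210.689, -588.428,  197.979]), 'tcp_rot': array([ 3.142, -0.   ,  0.344]), 'contact_force': array([-1.266, -0.247,  0.866]), 'wrist_torque': array([ 0.004, -0.063,  0.002]), 'opening': np.float64(1.0)}
```

View pics/scene0.png

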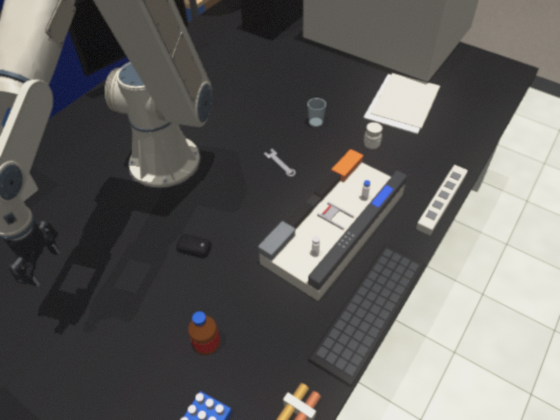

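View pics/top0.png

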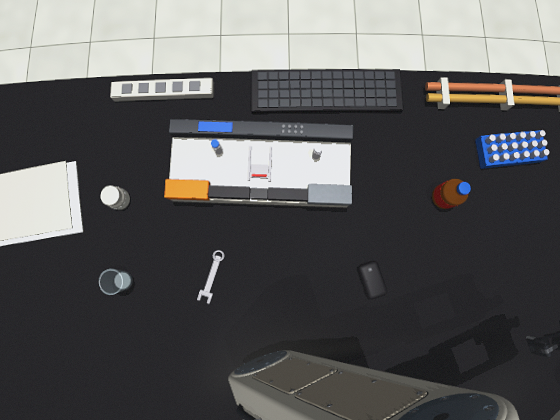

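The scene and top views show the sampler ahead of the arm. In the top view the orange cover is at cols 165–210 and the grey one at 308–352 (row about 193), with the strip between them. Next I'll fit the strip's axis from top depth.

Run:
```python
from h import *
m=r.camera_model("top");p=np.load("top_p.npy");d=np.load("top_d.npy")
P=np.array([[atd(m,i,j,d[i,j]) if d[i,j]>0 else [0,0,0] for j in range(150,370)] for i in range(170,215)])
hsv=cv2.cvtColor(p,cv2.COLOR_RGB2HSV)[170:215,150:370].astype(int)
o=(hsv[...,0]<20)&(hsv[...,1]>150)&(hsv[...,2]>120)
Q=P[o&(P[...,2]>85)];print("orange n",len(Q),"min",np.percentile(Q,2,0).round(1),"max",np.percentile(Q,98,0).round(1))
b=(P[...,2]>70)&(P[...,2]<105)
mid=[];
for j in range(62,158,4):
    c=P[:,j][(P[:,j,2]>84)&(P[:,j,2]<100)]
    print(j+150,len(c),c.mean(0).round(1) if len(c) else '', 'minz in strip', np.round(P[17:27,j,2]).astype(int))
    if len(c)>4: mid.append(c.mean(0))
mid=np.array(mid);k=np.polyfit(mid[:,1],mid[:,0],1);print("x=",k)
cv2.imwrite("pics/topc.png",cv2.resize(p[130:215,155:365,::-1],None,fx=3.8,fy=3.8,interpolation=cv2.INTER_CUBIC))
```

```text
orange n 793 min [557.2 209.   89.8] max [604.3 319.4  98.8]
212 11 [574.7 196.5  89.7] minz in strip [87 88 91 87 91 91 91 93 91 87]
216 12 [575.6 186.   89.8] minz in strip [92 89 90 88 92 91 90 88 91 87]
220 12 [575.3 175.4  90.4] minz in strip [91 89 90 90 88 90 93 91 93 92]
224 12 [572.6 165.   89.6] minz in strip [89 87 91 91 91 91 87 91 91 91]
228 11 [573.9 154.6  88.9] minz in strip [92 90 92 89 85 88 88 88 86 91]
232 12 [572.  143.9  90.8] minz in strip [91 87 90 91 94 88 94 94 91 88]
236 12 [571.8 133.5  91. ] minz in strip [90 91 91 91 91 91 92 89 92 93]
240 12 [571.9 123.2  89.6] minz in strip [90 89 95 86 88 88 93 88 91 89]
244 12 [571.7 112.7  89.5] minz in strip [90 88 91 90 90 90 90 88 91 93]
248 12 [571.4 102.2  90.5] minz in strip [93 87 88 93 94 92 88 90 90 92]
252 0  minz in strip [60 81 78 81 79 80 82 80 80 79]
256 1 [565.4  81.8  84.6] minz in strip [61 82 81 78 80 78 79 85 78 81]
260 0  minz in strip [59 79 80 83 80 81 79 82 78 83]
264 0  minz in strip [58 82 79 82 79 77 83 79 81 79]
268 12 [567.8  50.2  91. ] minz in strip [91 93 89 90 91 92 94 86 91 93]
272 12 [567.7  39.8  91. ] minz in strip [87 91 93 91 90 89 92 91 92 92]
276 11 [566.5  29.4  89. ] minz in strip [62 89 89 85 88 91 90 89 89 90]
280 11 [566.2  19.   90.1] minz in strip [64 92 95 87 89 88 90 92 92 88]
284 12 [564.8   8.6  89.4] minz in strip [60 89 89 90 93 88 92 90 89 88]
288 12 [564.5  -1.8  90. ] minz in strip [61 91 89 91 93 88 92 88 87 90]
292 12 [564.2 -12.1  90.8] minz in strip [58 90 90 88 94 92 87 92 91 92]
296 12 [564.3 -22.6  89.6] minz in strip [ 0 91 91 93 89 88 89 90 90 91]
300 12 [564.  -33.   90.1] minz in strip [57 90 89 86 91 89 88 93 92 91]
304 11 [562.5 -43.3  90.3] minz in strip [60 60 90 89 91 92 90 89 90 89]
x= [5.30658698e-02 5.65124257e+02]
```

View pics/topc.png

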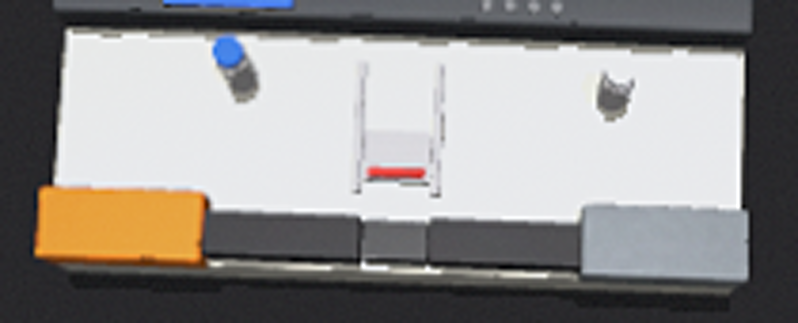

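The crop shows the strip with a lighter recess at about crop cols 360–428. By depth that is world y ≈ 52–101, middle about 125 mm from the orange end. I'll still find it by touch. First I shut the fingers, align the tool with the strip and fly over to a point near the orange cover.

Request:
move_arm([
  {"rz": 7.58,"gripper": -1},
  {"rz": 7.58,"gripper": -1},
  {"rz": 7.58,"gripper": -1},
  {"tx": 0.7,"ty": -1.6},
  {"tx": 1.4,"ty": -3.3},
  {"tx": 1.4,"ty": -3.3},
  {"tx": 1.4,"ty": -3.3},
  {"tx": 1.4,"ty": -3.3},
  {"tx": 1.4,"ty": -3.3},
  {"tx": 1.4,"ty": -3.3},
  {"tx": 1.4,"ty": -3.3},
  {"tx": 1.4,"ty": -3.3},
], squeeze=20)

```text
invalid input
```

Request:
move_arm([
  {"tx": 1.4,"ty": -3.3},
  {"tx": 1.4,"ty": -3.3},
  {"tx": 1.4,"ty": -3.3},
  {"tx": 1.4,"ty": -3.3},
  {"tx": 1.4,"ty": -3.3},
  {"tx": 1.4,"ty": -3.3},
  {"tx": 1.4,"ty": -3.3},
  {"tx": 1.4,"ty": -3.3},
  {"tx": 1.4,"ty": -3.3},
  {"tx": 1.4,"ty": -3.3},
  {"tx": 1.4,"ty": -3.3},
  {},
])

```text
invalid input
```

Request:
move_arm([
  {"tx": 0,"ty": 0,"tz": 0,"rx": 0,"ry": 0,"rz": 7.58,"gripper": -1},
  {"tx": 0,"ty": 0,"tz": 0,"rx": 0,"ry": 0,"rz": 7.58,"gripper": -1},
  {"tx": 0,"ty": 0,"tz": 0,"rx": 0,"ry": 0,"rz": 7.58,"gripper": -1},
], squeeze=20)

```text
clock: 1.0
eef_pos: [210.6, -588.4, 198.0]
tcp_rot: [3.142, 0.0, -0.059]
contact_force: [0.7, 0.2, -0.1]
opening: 0.515
```

Request:
move_arm([
  {"tx": 1.4,"ty": -3.3,"tz": 0,"rx": 0,"ry": 0,"rz": 0,"gripper": -1},
  {"tx": 1.4,"ty": -3.3,"tz": 0,"rx": 0,"ry": 0,"rz": 0,"gripper": -1},
  {"tx": 1.4,"ty": -3.3,"tz": 0,"rx": 0,"ry": 0,"rz": 0,"gripper": -1},
  {"tx": 1.4,"ty": -3.3,"tz": 0,"rx": 0,"ry": 0,"rz": 0,"gripper": -1},
  {"tx": 1.4,"ty": -3.3,"tz": 0,"rx": 0,"ry": 0,"rz": 0,"gripper": -1},
  {"tx": 1.4,"ty": -3.3,"tz": 0,"rx": 0,"ry": 0,"rz": 0,"gripper": -1},
  {"tx": 1.4,"ty": -3.3,"tz": 0,"rx": 0,"ry": 0,"rz": 0,"gripper": -1},
  {"tx": 1.4,"ty": -3.3,"tz": 0,"rx": 0,"ry": 0,"rz": 0,"gripper": -1},
  {"tx": 1.4,"ty": -3.3,"tz": 0,"rx": 0,"ry": 0,"rz": 0,"gripper": -1},
  {"tx": 1.4,"ty": -3.3,"tz": 0,"rx": 0,"ry": 0,"rz": 0,"gripper": -1},
  {"tx": 1.4,"ty": -3.3,"tz": 0,"rx": 0,"ry": 0,"rz": 0,"gripper": -1},
  {"tx": 1.4,"ty": -3.3,"tz": 0,"rx": 0,"ry": 0,"rz": 0,"gripper": -1},
])

```text
clock: 2.2
eef_pos: [400.0, -200.6, 198.3]
tcp_rot: [3.141, -0.001, -0.053]
contact_force: [-0.2, -0.5, -0.5]
opening: -0.001
```

Request:
move_arm([
  {"tx": 1.4,"ty": -3.3,"tz": 0,"rx": 0,"ry": 0,"rz": 0,"gripper": -1},
  {"tx": 1.4,"ty": -3.3,"tz": 0,"rx": 0,"ry": 0,"rz": 0,"gripper": -1},
  {"tx": 1.4,"ty": -3.3,"tz": 0,"rx": 0,"ry": 0,"rz": 0,"gripper": -1},
  {"tx": 1.4,"ty": -3.3,"tz": 0,"rx": 0,"ry": 0,"rz": 0,"gripper": -1},
  {"tx": 1.4,"ty": -3.3,"tz": 0,"rx": 0,"ry": 0,"rz": 0,"gripper": -1},
  {"tx": 1.4,"ty": -3.3,"tz": 0,"rx": 0,"ry": 0,"rz": 0,"gripper": -1},
  {"tx": 1.4,"ty": -3.3,"tz": 0,"rx": 0,"ry": 0,"rz": 0,"gripper": -1},
  {"tx": 1.4,"ty": -3.3,"tz": 0,"rx": 0,"ry": 0,"rz": 0,"gripper": -1},
  {"tx": 1.4,"ty": -3.3,"tz": 0,"rx": 0,"ry": 0,"rz": 0,"gripper": -1},
  {"tx": 1.4,"ty": -3.3,"tz": 0,"rx": 0,"ry": 0,"rz": 0,"gripper": -1},
  {"tx": 0.7,"ty": -1.6,"tz": 0,"rx": 0,"ry": 0,"rz": 0,"gripper": -1},
  {"tx": 0,"ty": 0,"tz": 0,"rx": 0,"ry": 0,"rz": 0,"gripper": -1},
])

```text
clock: 3.4
eef_pos: [565.2, 137.4, 197.8]
tcp_rot: [-3.141, -0.0, -0.051]
contact_force: [-0.3, -0.4, 0.4]
opening: 0.001
```

Request:
move_arm([
  {"tx": 0.36,"ty": -2.05,"tz": 0,"rx": 0,"ry": 0,"rz": 0,"gripper": -1},
  {"tx": 0.36,"ty": -2.05,"tz": 0,"rx": 0,"ry": 0,"rz": 0,"gripper": -1},
  {"tx": 0,"ty": 0,"tz": 3,"rx": 0,"ry": 0,"rz": 0,"gripper": -1},
  {"tx": 0,"ty": 0,"tz": 3,"rx": 0,"ry": 0,"rz": 0,"gripper": -1},
  {"tx": 0,"ty": 0,"tz": 2,"rx": 0,"ry": 0,"rz": 0,"gripper": -1},
  {"tx": 0,"ty": 0,"tz": 0.8,"rx": 0,"ry": 0,"rz": 0,"gripper": -1},
  {"tx": 0,"ty": 0,"tz": 0,"rx": 0,"ry": 0,"rz": 0,"gripper": -1},
  {"tx": 0,"ty": 0,"tz": 0,"rx": 0,"ry": 0,"rz": 0,"gripper": -1},
])

```text
clock: 4.2
eef_pos: [574.5, 176.0, 111.0]
tcp_rot: [-3.141, -0.001, -0.054]
contact_force: [0.1, -0.2, -0.5]
opening: -0.0
```

Run:
```python
from h import *
a,_=r.grab_frame("scene");b,_=r.grab_frame("top")
f=lambda p,x,y:cv2.resize(p[y:y+110,x:x+150,::-1],None,fx=2.6,fy=2.6,interpolation=cv2.INTER_CUBIC)
cv2.imwrite("pics/near.png",np.hstack([f(a,260,135),f(b,180,120)]))
s=r.sense();print(s["eef_pos"],s["contact_force"],s["qpos"])
```

```text
[574.8305538  176.33037004 111.3857309 ] [ 1.15966932  0.42656923 -0.06794641] [ 2.95182342e-01  4.09051557e-01  1.76297513e+00 -7.26986700e-05
  9.67488247e-01  1.91931938e+00]
```

View pics/near.png

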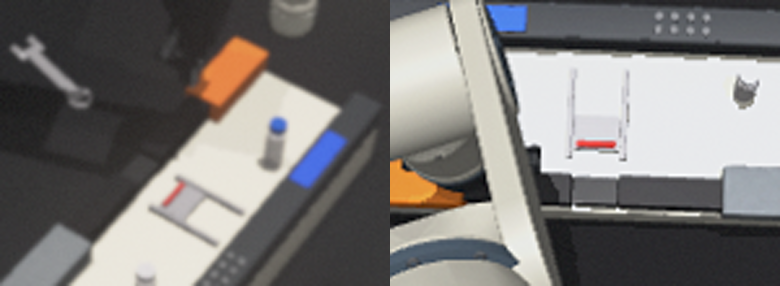

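The left panel shows the shut fingertip over the strip just before the orange cover (about px 195,75). The right panel shows the arm covering that spot, with the groove at about px 573–617. Next: down to contact.

Request:
move_arm([
  {"tx": 0,"ty": 0,"tz": 1,"rx": 0,"ry": 0,"rz": 0,"gripper": -1},
  {"tx": 0,"ty": 0,"tz": 0.6,"rx": 0,"ry": 0,"rz": 0,"gripper": -1},
  {"tx": 0,"ty": 0,"tz": 0.1,"rx": 0,"ry": 0,"rz": 0,"gripper": -1},
  {"tx": 0,"ty": 0,"tz": 0,"rx": 0,"ry": 0,"rz": 0,"gripper": -1},
  {"tx": 0,"ty": 0,"tz": 0,"rx": 0,"ry": 0,"rz": 0,"gripper": -1},
])

```text
clock: 4.8
eef_pos: [574.0, 176.4, 93.0]
tcp_rot: [-3.142, -0.0, -0.053]
contact_force: [-0.2, -1.3, 0.7]
opening: 0.001
```

Request:
move_arm([
  {"tx": 0,"ty": 0,"tz": 0.06,"rx": 0,"ry": 0,"rz": 0,"gripper": -1},
  {"tx": 0,"ty": 0,"tz": 0.06,"rx": 0,"ry": 0,"rz": 0,"gripper": -1},
  {"tx": 0,"ty": 0,"tz": 0.06,"rx": 0,"ry": 0,"rz": 0,"gripper": -1},
  {"tx": 0,"ty": 0,"tz": 0,"rx": 0,"ry": 0,"rz": 0,"gripper": -1},
  {"tx": 0,"ty": 0,"tz": 0,"rx": 0,"ry": 0,"rz": 0,"gripper": -1},
])

```text
clock: 5.3
eef_pos: [574.0, 176.4, 91.2]
tcp_rot: [-3.142, -0.0, -0.053]
contact_force: [-1.0, -0.4, 0.4]
opening: -0.001
```

Request:
move_arm([
  {"tx": 0,"ty": 0,"tz": 0.05,"rx": 0,"ry": 0,"rz": 0,"gripper": -1},
  {"tx": 0,"ty": 0,"tz": 0.05,"rx": 0,"ry": 0,"rz": 0,"gripper": -1},
  {"tx": 0,"ty": 0,"tz": 0,"rx": 0,"ry": 0,"rz": 0,"gripper": -1},
  {"tx": 0,"ty": 0,"tz": 0,"rx": 0,"ry": 0,"rz": 0,"gripper": -1},
])

```text
clock: 5.7
eef_pos: [574.0, 176.4, 90.2]
tcp_rot: [-3.142, 0.0, -0.053]
contact_force: [-0.2, -0.5, -0.3]
opening: -0.003
```

Request:
move_arm([
  {"tx": 0,"ty": 0,"tz": 0.03,"rx": 0,"ry": 0,"rz": 0,"gripper": -1},
  {"tx": 0,"ty": 0,"tz": 0,"rx": 0,"ry": 0,"rz": 0,"gripper": -1},
  {"tx": 0,"ty": 0,"tz": 0,"rx": 0,"ry": 0,"rz": 0,"gripper": -1},
])

```text
clock: 6.0
eef_pos: [574.0, 176.4, 89.9]
tcp_rot: [-3.142, 0.0, -0.053]
contact_force: [0.3, 0.1, 0.1]
opening: -0.0
```

Request:
move_arm([
  {"tx": 0,"ty": 0,"tz": 0.03,"rx": 0,"ry": 0,"rz": 0,"gripper": -1},
  {"tx": 0,"ty": 0,"tz": 0,"rx": 0,"ry": 0,"rz": 0,"gripper": -1},
  {"tx": 0,"ty": 0,"tz": 0,"rx": 0,"ry": 0,"rz": 0,"gripper": -1},
])

```text
clock: 6.3
eef_pos: [573.9, 176.4, 89.6]
tcp_rot: [-3.142, 0.0, -0.053]
contact_force: [0.5, 0.1, 0.4]
opening: 0.001
```

Request:
move_arm([
  {"tx": 0,"ty": 0,"tz": 0.02,"rx": 0,"ry": 0,"rz": 0,"gripper": -1},
  {"tx": 0,"ty": 0,"tz": 0,"rx": 0,"ry": 0,"rz": 0,"gripper": -1},
  {"tx": 0,"ty": 0,"tz": 0,"rx": 0,"ry": 0,"rz": 0,"gripper": -1},
])

```text
clock: 6.6
eef_pos: [574.0, 176.4, 89.4]
tcp_rot: [-3.142, 0.0, -0.053]
contact_force: [0.0, 0.5, -0.1]
opening: 0.001
```

Request:
move_arm([
  {"tx": 0,"ty": 0,"tz": 0.03,"rx": 0,"ry": 0,"rz": 0,"gripper": -1},
  {"tx": 0,"ty": 0,"tz": 0,"rx": 0,"ry": 0,"rz": 0,"gripper": -1},
  {"tx": 0,"ty": 0,"tz": 0,"rx": 0,"ry": 0,"rz": 0,"gripper": -1},
])

```text
clock: 6.9
eef_pos: [574.0, 176.4, 89.1]
tcp_rot: [3.142, -0.0, -0.053]
contact_force: [-0.6, 0.3, 0.6]
opening: 0.002
```

Request:
move_arm([
  {"tx": 0,"ty": 0,"tz": 0.03,"rx": 0,"ry": 0,"rz": 0,"gripper": -1},
  {"tx": 0,"ty": 0,"tz": 0,"rx": 0,"ry": 0,"rz": 0,"gripper": -1},
  {"tx": 0,"ty": 0,"tz": 0,"rx": 0,"ry": 0,"rz": 0,"gripper": -1},
])

```text
clock: 7.2
eef_pos: [574.0, 176.4, 88.8]
tcp_rot: [3.142, -0.0, -0.053]
contact_force: [-0.0, -1.1, -0.2]
opening: -0.003
```

Request:
move_arm([
  {"tx": 0,"ty": 0,"tz": 0.04,"rx": 0,"ry": 0,"rz": 0,"gripper": -1},
  {"tx": 0,"ty": 0,"tz": 0,"rx": 0,"ry": 0,"rz": 0,"gripper": -1},
  {"tx": 0,"ty": 0,"tz": 0,"rx": 0,"ry": 0,"rz": 0,"gripper": -1},
])

```text
clock: 7.5
eef_pos: [573.9, 176.4, 88.4]
tcp_rot: [3.142, 0.0, -0.053]
contact_force: [-0.3, -0.2, -0.1]
opening: -0.002
```

Request:
move_arm([
  {"tx": 0,"ty": 0,"tz": 0.04,"rx": 0,"ry": 0,"rz": 0,"gripper": -1},
  {"tx": 0,"ty": 0,"tz": 0,"rx": 0,"ry": 0,"rz": 0,"gripper": -1},
  {"tx": 0,"ty": 0,"tz": 0,"rx": 0,"ry": 0,"rz": 0,"gripper": -1},
])

```text
clock: 7.8
eef_pos: [573.9, 176.4, 88.0]
tcp_rot: [-3.142, 0.0, -0.053]
contact_force: [-0.0, 0.3, -0.6]
opening: -0.001
```

Request:
move_arm([
  {"tx": 0,"ty": 0,"tz": 0.04,"rx": 0,"ry": 0,"rz": 0,"gripper": -1},
  {"tx": 0,"ty": 0,"tz": 0,"rx": 0,"ry": 0,"rz": 0,"gripper": -1},
  {"tx": 0,"ty": 0,"tz": 0,"rx": 0,"ry": 0,"rz": 0,"gripper": -1},
])

```text
clock: 8.1
eef_pos: [574.0, 176.4, 87.6]
tcp_rot: [-3.142, -0.0, -0.053]
contact_force: [1.3, -0.1, 0.0]
opening: 0.001
```

Run:
```python
from h import *
a,d=r.grab_frame("scene");m=r.camera_model("scene")
cv2.imwrite("pics/n2.png",cv2.resize(a[130:230,280:400,::-1],None,fx=6,fy=6,interpolation=cv2.INTER_CUBIC))
R=np.array(m['R']);t=np.array(m['t'])
for X in ([574,176.4,88],[575.8,202,90],[574.6,178,90]):
    c=R@np.array(X)+t;x=c[:2]/c[2];x=x*(1+m['k1']*(x@x));u,v=x[0]*m['fx']+m['cx'],x[1]*m['fy']+m['cy'];print(X,u,v,"crop",(u-280)*6,(v-130)*6,"dep",d[int(v),int(u)],c[2])
```

```text
[574, 176.4, 88] 330.9389170961954 178.5779773559474 crop 305.6335025771723 291.46786413568447 dep 1595.2052 1598.805881486545
[575.8, 202, 90] 335.5618531974647 173.4375762578705 crop 333.3711191847882 260.62545754722294 dep 1611.8225 1609.844335588856
[574.6, 178, 90] 331.39674662992616 177.9137677526846 crop 308.38047977955694 287.48260651610764 dep 1596.579 1597.866177035297
```

View pics/n2.png

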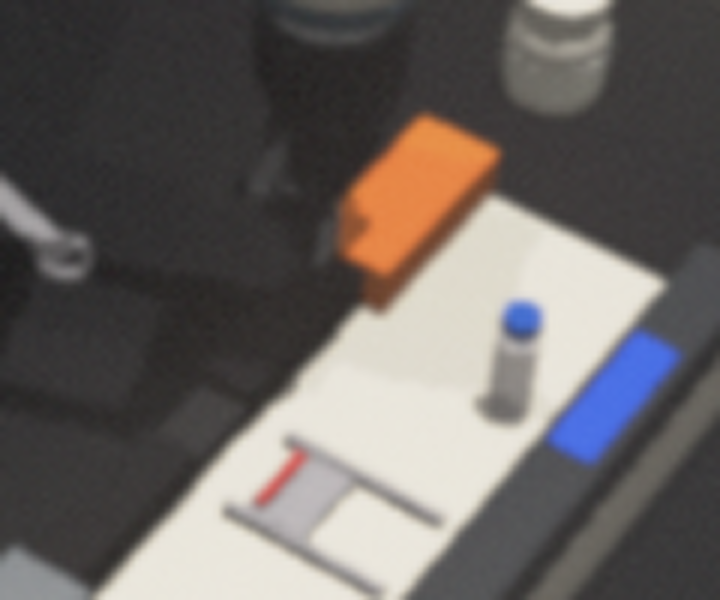

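The crop shows dark fingers just in front of the orange cover (about px 325,255). There is no sign of a gap or a collision, and no contact force yet. I'll keep creeping down.

Request:
move_arm([
  {"tx": 0,"ty": 0,"tz": 0.03,"rx": 0,"ry": 0,"rz": 0,"gripper": -1},
  {"tx": 0,"ty": 0,"tz": 0,"rx": 0,"ry": 0,"rz": 0,"gripper": -1},
  {"tx": 0,"ty": 0,"tz": 0,"rx": 0,"ry": 0,"rz": 0,"gripper": -1},
])

```text
clock: 8.45
eef_pos: [573.9, 176.4, 87.3]
tcp_rot: [3.142, 0.0, -0.053]
contact_force: [0.3, -1.0, -0.1]
opening: 0.001
```

Request:
move_arm([
  {"tx": 0,"ty": 0,"tz": 0.03,"rx": 0,"ry": 0,"rz": 0,"gripper": -1},
  {"tx": 0,"ty": 0,"tz": 0,"rx": 0,"ry": 0,"rz": 0,"gripper": -1},
  {"tx": 0,"ty": 0,"tz": 0,"rx": 0,"ry": 0,"rz": 0,"gripper": -1},
])

```text
clock: 8.75
eef_pos: [574.0, 176.3, 87.0]
tcp_rot: [3.142, 0.0, -0.053]
contact_force: [0.2, -0.2, 0.3]
opening: 0.002
```

Request:
move_arm([
  {"tx": 0,"ty": 0,"tz": 0.03,"rx": 0,"ry": 0,"rz": 0,"gripper": -1},
  {"tx": 0,"ty": 0,"tz": 0,"rx": 0,"ry": 0,"rz": 0,"gripper": -1},
  {"tx": 0,"ty": 0,"tz": 0,"rx": 0,"ry": 0,"rz": 0,"gripper": -1},
])

```text
clock: 9.05
eef_pos: [574.0, 176.4, 86.7]
tcp_rot: [-3.142, -0.0, -0.053]
contact_force: [0.9, -0.1, -0.0]
opening: -0.0
```

Request:
move_arm([
  {"tx": 0,"ty": 0,"tz": 0.03,"rx": 0,"ry": 0,"rz": 0,"gripper": -1},
  {"tx": 0,"ty": 0,"tz": 0,"rx": 0,"ry": 0,"rz": 0,"gripper": -1},
  {"tx": 0,"ty": 0,"tz": 0,"rx": 0,"ry": 0,"rz": 0,"gripper": -1},
])

```text
clock: 9.35
eef_pos: [573.9, 176.4, 86.4]
tcp_rot: [-3.142, 0.0, -0.053]
contact_force: [0.5, 0.2, -0.6]
opening: -0.002
```

Request:
move_arm([
  {"tx": 0,"ty": 0,"tz": 0.03,"rx": 0,"ry": 0,"rz": 0,"gripper": -1},
  {"tx": 0,"ty": 0,"tz": 0,"rx": 0,"ry": 0,"rz": 0,"gripper": -1},
  {"tx": 0,"ty": 0,"tz": 0,"rx": 0,"ry": 0,"rz": 0,"gripper": -1},
])

```text
clock: 9.65
eef_pos: [573.9, 176.4, 86.0]
tcp_rot: [3.142, 0.0, -0.053]
contact_force: [0.4, -0.1, -0.5]
opening: 0.004
```

Request:
move_arm([
  {"tx": 0,"ty": 0,"tz": 0.03,"rx": 0,"ry": 0,"rz": 0,"gripper": -1},
  {"tx": 0,"ty": 0,"tz": 0,"rx": 0,"ry": 0,"rz": 0,"gripper": -1},
  {"tx": 0,"ty": 0,"tz": 0,"rx": 0,"ry": 0,"rz": 0,"gripper": -1},
])

```text
clock: 9.95
eef_pos: [574.0, 176.3, 85.8]
tcp_rot: [3.142, 0.0, -0.053]
contact_force: [-0.9, -0.3, -0.4]
opening: -0.003
```

Request:
move_arm([
  {"tx": 0,"ty": 0,"tz": 0.03,"rx": 0,"ry": 0,"rz": 0,"gripper": -1},
  {"tx": 0,"ty": 0,"tz": 0,"rx": 0,"ry": 0,"rz": 0,"gripper": -1},
  {"tx": 0,"ty": 0,"tz": 0,"rx": 0,"ry": 0,"rz": 0,"gripper": -1},
])

```text
clock: 10.25
eef_pos: [574.0, 176.4, 85.5]
tcp_rot: [-3.142, 0.0, -0.053]
contact_force: [-0.4, 0.3, 0.1]
opening: -0.001
```

Run:
```python
from h import *
m=r.camera_model("scene");D=[]
for _ in range(4):
    a,d=r.grab_frame("scene");D.append(np.where(d>0,d,np.nan))
d=np.nanmedian(D,0)
print("world x / y / z per pixel")
for v in range(164,186,2):
    print(v,[tuple(atd(m,v,u,d[v,u]).round().astype(int)) if d[v,u]==d[v,u] else None for u in range(322,344,3)])
g=cv2.convertScaleAbs(a[140:200,300:370,::-1],alpha=3)
cv2.imwrite("pics/n3.png",cv2.resize(g,None,fx=10,fy=10,interpolation=cv2.INTER_CUBIC))
```

```text
world x / y / z per pixel
164 [(np.int64(571), np.int64(118), np.int64(202)), (np.int64(582), np.int64(115), np.int64(211)), (np.int64(585), np.int64(129), np.int64(201)), (np.int64(580), np.int64(156), np.int64(175)), (np.int64(588), np.int64(162), np.int64(174)), (np.int64(561), np.int64(237), np.int64(95)), (np.int64(570), np.int64(240), np.int64(97)), (np.int64(577), np.int64(246), np.int64(96))]
166 [(np.int64(481), np.int64(283), np.int64(0)), (np.int64(577), np.int64(126), np.int64(190)), (np.int64(585), np.int64(129), np.int64(192)), (np.int64(587), np.int64(145), np.int64(179)), (np.int64(587), np.int64(164), np.int64(163)), (np.int64(566), np.int64(227), np.int64(97)), (np.int64(573), np.int64(235), np.int64(94)), (np.int64(582), np.int64(237), np.int64(97))]
168 [(np.int64(485), np.int64(275), np.int64(0)), (np.int64(496), np.int64(278), np.int64(4)), (np.int64(503), np.int64(286), np.int64(0)), (np.int64(586), np.int64(147), np.int64(169)), (np.int64(586), np.int64(168), np.int64(150)), (np.int64(570), np.int64(221), np.int64(95)), (np.int64(577), np.int64(227), np.int64(
[... 2331 characters left out ...]
(0)), (np.int64(566), np.int64(153), np.int64(88)), (np.int64(575), np.int64(157), np.int64(90)), (np.int64(582), np.int64(164), np.int64(88)), (np.int64(590), np.int64(168), np.int64(90)), (np.int64(592), np.int64(186), np.int64(74)), (np.int64(594), np.int64(202), np.int64(60)), (np.int64(604), np.int64(204), np.int64(64))]
184 [(np.int64(563), np.int64(141), np.int64(88)), (np.int64(572), np.int64(142), np.int64(93)), (np.int64(578), np.int64(151), np.int64(88)), (np.int64(587), np.int64(155), np.int64(89)), (np.int64(591), np.int64(168), np.int64(80)), (np.int64(591), np.int64(188), np.int64(62)), (np.int64(599), np.int64(195), np.int64(60)), (np.int64(606), np.int64(201), np.int64(59))]
```

View pics/n3.png

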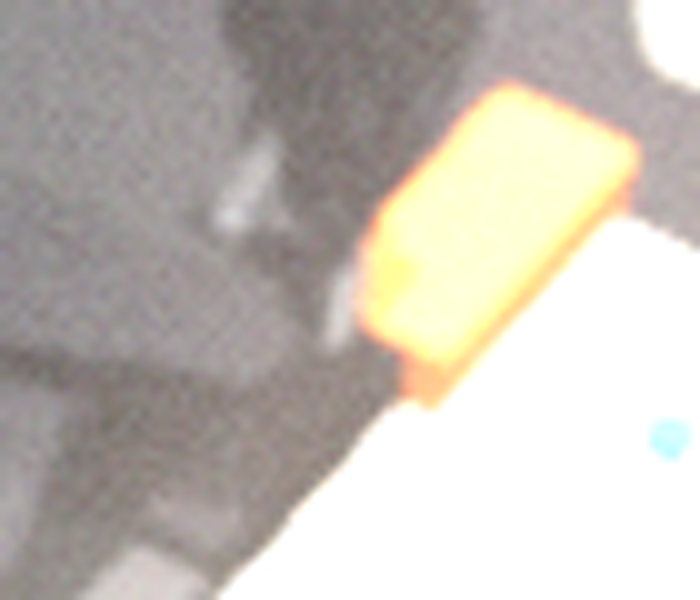

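The brightened crop shows the gripper in front of the orange cover with its visible end at about px (331,171). The pixel where the TCP should be, (331,178), shows bare strip at z = 90. So the fingertip looks higher than reported, and I'll profile the gripper's points by differencing depth against the first frame.

Run:
```python
from h import *
for cam in ("scene","top"):
    m=r.camera_model(cam);print(cam,"centre",(-np.array(m['R']).T@np.array(m['t'])).round())
    d=np.nanmedian([np.where((q:=r.grab_frame(cam)[1])>0,q,np.nan) for _ in range(3)],0);d0=np.load(cam+"_d.npy")
    k=np.argwhere((d0-d>12)&(d0>0))
    P=np.array([atd(m,i,j,d[i,j]) for i,j in k])
    s=(abs(P[:,0]-574)<90)&(abs(P[:,1]-176)<90)&(P[:,2]<300)
    P,k=P[s],k[s]
    for z in range(80,300,12):
        q=P[(P[:,2]>=z)&(P[:,2]<z+12)]
        if len(q): print(z,len(q),"x",np.percentile(q[:,0],[3,50,97]).round(),"y",np.percentile(q[:,1],[3,50,97]).round())
s=r.sense();print(s["qpos"].round(3),s["eef_pos"],s["opening"])
```

```text
scene centre [1073. -798. 1267.]
92 1 x [577. 577. 577.] y [134. 134. 134.]
116 8 x [574. 583. 587.] y [165. 169. 181.]
128 23 x [568. 582. 588.] y [160. 165. 178.]
140 18 x [573. 583. 588.] y [160. 167. 180.]
152 6 x [583. 585. 588.] y [162. 168. 181.]
164 40 x [570. 586. 591.] y [145. 167. 207.]
176 37 x [567. 586. 593.] y [132. 161. 219.]
188 42 x [583. 590. 593.] y [127. 179. 225.]
200 62 x [563. 584. 593.] y [113. 132. 197.]
212 70 x [567. 583. 595.] y [115. 138. 186.]
224 44 x [565. 582. 593.] y [134. 140. 162.]
236 25 x [565. 577. 590.] y [136. 140. 147.]
248 67 x [548. 593. 613.] y [138. 145. 177.]
260 79 x [546. 590. 613.] y [137. 144. 176.]
272 91 x [553. 594. 613.] y [138. 145. 179.]
284 117 x [553. 594. 612.] y [139. 148. 182.]
296 15 x [569. 586. 600.] y [144. 148. 158.]
top centre [ 390.   16. 1197.]
200 34 x [560. 569. 584.] y [116. 118. 236.]
212 25 x [562. 574. 582.] y [118. 123. 231.]
248 13 x [537. 539. 543.] y [157. 172. 187.]
260 16 x [538. 539. 545.] y [155. 167. 190.]
272 15 x [537. 540. 546.] y [154. 163. 187.]
284 14 x [538. 539. 547.] y [153. 165. 181.]
[0.296 0.441 1.78  0.    0.92  1.919] [573.95333598 176.36991988  85.49228531] -0.0022981706391413705
```

The gripper really does end near z ≈ 116–120 in the cameras' frame while the state says 85.5, which fits there being no contact. I'll pin down the tip height before I go lower.

Run:
```python
from h import *
m=r.camera_model("scene");d=np.nanmedian([np.where((q:=r.grab_frame("scene")[1])>0,q,np.nan) for _ in range(5)],0);d0=np.load("scene_d.npy")
for v in range(168,181):
    print(v,*[f"{atd(m,v,u,d[v,u])[1]:4.0f}/{atd(m,v,u,d[v,u])[2]:3.0f}/{d0[v,u]-d[v,u]:4.0f}" for u in range(326,338)])
```

```text
168  282/  1/  -0  283/  2/   5  284/  2/   0  137/177/ 244  141/174/ 239  146/169/ 230  161/154/ 204  168/148/  67  169/149/  75  172/148/  68  177/143/  66  221/ 95/  -0
169  277/  1/   2  280/ -0/   7  163/139/ 193  161/144/ 204  161/146/ 203  161/148/ 202  162/149/  74  169/143/  64  167/147/  68  173/142/  64  180/136/  55  216/ 96/  -0
170  275/ -0/   1  275/  1/   9  162/136/ 184  165/135/ 184  162/141/ 188  163/141/-1549  166/140/  65  169/139/  59  169/140/  62  176/134/  45  181/131/  51  214/ 94/  -9
171  269/  2/  -4  272/  1/  -4  161/133/ 178  162/134/ 190  166/132/ 182  162/138/ 193  164/138/  68  169/134/  60  169/136/  62  172/135/  54  181/127/  43  210/ 94/  -1
172  266/  1/  -3  265/  3/  15  270/ -0/   1  163/130/ 183  164/130/ 177  162/135/ 182  165/132/  56  172/127/  48  169/133/  60  175/127/  53  207/ 92/   3  208/ 93/   1
173  262/ -0/   5  264/ -0/  -2  267/ -1/  -6  267/  1/  -7  171/118/ 161  162/129/  53  165/128/  57  167/127/  51  169/128/  56  203/ 89/   8  205/ 90/  -1  205/ 91/  -1
174  260/ -3/  -1  258/  3/   5  262/  0/  -5  266/ -2/  -4  189/ 9
[... 436 characters left out ...]
195/ 90/  -1
177  246/ -0/  -3  174/ 90/  -2  177/ 88/  -0  178/ 89/  -8  177/ 93/   8  181/ 90/  -6  183/ 89/  -3  182/ 93/   8  186/ 89/   0  186/ 92/   3  192/ 87/  -3  192/ 89/  -1
178  168/ 90/  -3  168/ 93/   5  171/ 91/   4  175/ 88/  -4  175/ 90/   2  177/ 90/  -2  178/ 91/  -6  180/ 90/   6  182/ 90/   1  183/ 91/  -1  186/ 89/  -2  187/ 90/   4
179  164/ 91/   9  165/ 91/   4  169/ 89/   2  170/ 90/  -6  171/ 90/  -2  171/ 93/  11  176/ 89/   0  176/ 91/   1  178/ 90/  -2  181/ 89/   4  181/ 91/   2  185/ 88/  -1
180  161/ 90/   2  163/ 90/   3  166/ 88/   4  168/ 87/   1  168/ 90/  -2  171/ 88/  -7  173/ 89/  -3  172/ 91/  -2  176/ 89/  -6  176/ 91/  -2  181/ 87/  -1  186/ 82/  -3
```

The tip is about 29 mm above the strip, with its y (162–190) as reported and x maybe 2–3 mm high. I'll lower 20 mm, shift x by −2 mm, and creep on.

Request:
move_arm([
  {"tx": -0.2,"ty": 0,"tz": 0.7,"rx": 0,"ry": 0,"rz": 0,"gripper": -1},
  {"tx": 0,"ty": 0,"tz": 0.7,"rx": 0,"ry": 0,"rz": 0,"gripper": -1},
  {"tx": 0,"ty": 0,"tz": 0.4,"rx": 0,"ry": 0,"rz": 0,"gripper": -1},
  {"tx": 0,"ty": 0,"tz": 0.2,"rx": 0,"ry": 0,"rz": 0,"gripper": -1},
  {"tx": 0,"ty": 0,"tz": 0,"rx": 0,"ry": 0,"rz": 0,"gripper": -1},
  {"tx": 0,"ty": 0,"tz": 0,"rx": 0,"ry": 0,"rz": 0,"gripper": -1},
])

```text
clock: 11.6
eef_pos: [572.0, 176.5, 65.5]
tcp_rot: [-3.142, 0.0, -0.053]
contact_force: [0.4, 0.3, 0.1]
opening: -0.003
```

Run:
```python
from h import *
m=r.camera_model("scene");d=np.nanmedian([np.where((q:=r.grab_frame("scene")[1])>0,q,np.nan) for _ in range(5)],0);d0=np.load("scene_d.npy")
k=[(i,j) for i in range(150,185) for j in range(320,345) if d0[i,j]-d[i,j]>10]
P=np.array([atd(m,i,j,d[i,j]) for i,j in k]);P=P[P[:,2]<140];P=P[P[:,2].argsort()]
print(P[:10].round(),len(P));print(np.percentile(P,[5,50,95],0).round(1));s=r.sense();print(s["eef_pos"],s["contact_force"])
```

```text
[[510. 267.   1.]
 [449. 335.   4.]
 [592. 173.  81.]
 [576. 222.  98.]
 [578. 168. 101.]
 [584. 170. 103.]
 [581. 170. 105.]
 [585. 175. 108.]
 [586. 179. 109.]
 [570. 163. 109.]] 50
[[568.  161.1  88.8]
 [580.9 168.7 116.9]
 [585.6 203.3 133.8]]
[572.11190171 176.50758491  65.6773783 ] [ 0.5636017  -0.89892759  0.34000741]
```

Request:
move_arm([
  {"tx": 0,"ty": 0,"tz": 0.1,"rx": 0,"ry": 0,"rz": 0,"gripper": -1},
  {"tx": 0,"ty": 0,"tz": 0.1,"rx": 0,"ry": 0,"rz": 0,"gripper": -1},
  {"tx": 0,"ty": 0,"tz": 0.1,"rx": 0,"ry": 0,"rz": 0,"gripper": -1},
  {"tx": 0,"ty": 0,"tz": 0,"rx": 0,"ry": 0,"rz": 0,"gripper": -1},
])

```text
clock: 12.25
eef_pos: [571.8, 176.4, 62.3]
tcp_rot: [3.142, 0.0, -0.053]
contact_force: [0.1, 0.1, 0.6]
opening: -0.002
```

Request:
move_arm([
  {"tx": 0,"ty": 0,"tz": 0.1,"rx": 0,"ry": 0,"rz": 0,"gripper": -1},
  {"tx": 0,"ty": 0,"tz": 0.05,"rx": 0,"ry": 0,"rz": 0,"gripper": -1},
  {"tx": 0,"ty": 0,"tz": 0,"rx": 0,"ry": 0,"rz": 0,"gripper": -1},
])

```text
clock: 12.55
eef_pos: [571.9, 176.5, 60.9]
tcp_rot: [3.142, 0.0, -0.053]
contact_force: [0.0, -0.3, -0.1]
opening: -0.004
```

Request:
move_arm([
  {"tx": 0,"ty": 0,"tz": 0.05,"rx": 0,"ry": 0,"rz": 0,"gripper": -1},
  {"tx": 0,"ty": 0,"tz": 0,"rx": 0,"ry": 0,"rz": 0,"gripper": -1},
  {"tx": 0,"ty": 0,"tz": 0,"rx": 0,"ry": 0,"rz": 0,"gripper": -1},
])

```text
clock: 12.85
eef_pos: [571.9, 176.5, 60.5]
tcp_rot: [3.142, 0.0, -0.053]
contact_force: [-0.9, 0.4, -0.1]
opening: -0.0
```

Request:
move_arm([
  {"tx": 0,"ty": 0,"tz": 0.05,"rx": 0,"ry": 0,"rz": 0,"gripper": -1},
  {"tx": 0,"ty": 0,"tz": 0,"rx": 0,"ry": 0,"rz": 0,"gripper": -1},
  {"tx": 0,"ty": 0,"tz": 0,"rx": 0,"ry": 0,"rz": 0,"gripper": -1},
])

```text
clock: 13.15
eef_pos: [571.9, 176.5, 60.0]
tcp_rot: [3.142, 0.0, -0.053]
contact_force: [1.0, 0.2, 0.4]
opening: 0.002
```

Request:
move_arm([
  {"tx": 0,"ty": 0,"tz": 0.05,"rx": 0,"ry": 0,"rz": 0,"gripper": -1},
  {"tx": 0,"ty": 0,"tz": 0,"rx": 0,"ry": 0,"rz": 0,"gripper": -1},
])

```text
clock: 13.35
eef_pos: [571.9, 176.5, 59.4]
tcp_rot: [3.142, 0.0, -0.053]
contact_force: [0.7, -0.3, -0.3]
opening: 0.004
```

Request:
move_arm([
  {"tx": 0,"ty": 0,"tz": 0.05,"rx": 0,"ry": 0,"rz": 0,"gripper": -1},
  {"tx": 0,"ty": 0,"tz": 0,"rx": 0,"ry": 0,"rz": 0,"gripper": -1},
])

```text
clock: 13.55
eef_pos: [571.9, 176.5, 58.9]
tcp_rot: [-3.142, 0.0, -0.053]
contact_force: [0.2, 0.1, -0.9]
opening: 0.004
```

Request:
move_arm([
  {"tx": 0,"ty": 0,"tz": 0.05,"rx": 0,"ry": 0,"rz": 0,"gripper": -1},
  {"tx": 0,"ty": 0,"tz": 0,"rx": 0,"ry": 0,"rz": 0,"gripper": -1},
])

```text
clock: 13.75
eef_pos: [571.9, 176.5, 58.4]
tcp_rot: [3.142, 0.0, -0.053]
contact_force: [1.0, 0.4, -0.2]
opening: -0.0
```

Request:
move_arm([
  {"tx": 0,"ty": 0,"tz": 0.04,"rx": 0,"ry": 0,"rz": 0,"gripper": -1},
  {"tx": 0,"ty": 0,"tz": 0,"rx": 0,"ry": 0,"rz": 0,"gripper": -1},
])

```text
clock: 13.95
eef_pos: [572.0, 176.5, 58.0]
tcp_rot: [-3.142, 0.0, -0.053]
contact_force: [0.0, -0.4, 0.3]
opening: 0.0
```

Request:
move_arm([
  {"tx": 0,"ty": 0,"tz": 0.04,"rx": 0,"ry": 0,"rz": 0,"gripper": -1},
  {"tx": 0,"ty": 0,"tz": 0,"rx": 0,"ry": 0,"rz": 0,"gripper": -1},
])

```text
clock: 14.15
eef_pos: [571.9, 176.5, 57.6]
tcp_rot: [3.142, 0.0, -0.053]
contact_force: [0.1, 0.4, 0.4]
opening: -0.001
```

Request:
move_arm([
  {"tx": 0,"ty": 0,"tz": 0.04,"rx": 0,"ry": 0,"rz": 0,"gripper": -1},
  {"tx": 0,"ty": 0,"tz": 0,"rx": 0,"ry": 0,"rz": 0,"gripper": -1},
])

```text
clock: 14.35
eef_pos: [571.9, 176.5, 57.3]
tcp_rot: [3.142, 0.0, -0.053]
contact_force: [0.0, -0.0, -0.2]
opening: 0.002
```

Request:
move_arm([
  {"tx": 0,"ty": 0,"tz": 0.04,"rx": 0,"ry": 0,"rz": 0,"gripper": -1},
  {"tx": 0,"ty": 0,"tz": 0,"rx": 0,"ry": 0,"rz": 0,"gripper": -1},
])

```text
clock: 14.55
eef_pos: [571.9, 176.5, 56.8]
tcp_rot: [3.142, 0.0, -0.053]
contact_force: [0.2, -0.0, 0.4]
opening: -0.003
```

Request:
move_arm([
  {"tx": 0,"ty": 0,"tz": 0.04,"rx": 0,"ry": 0,"rz": 0,"gripper": -1},
  {"tx": 0,"ty": 0,"tz": 0,"rx": 0,"ry": 0,"rz": 0,"gripper": -1},
])

```text
clock: 14.75
eef_pos: [572.0, 176.5, 56.8]
tcp_rot: [-3.142, -0.0, -0.053]
contact_force: [-2.2, -0.9, 4.0]
opening: 0.0
```

Contact: 4 N at reported z = 56.8, so the reported TCP height is about 33 mm too low. Now I'll slide lightly away from the orange cover (tool +y), watching the force.

Request:
move_arm([
  {"tx": 0,"ty": 0.2,"tz": 0,"rx": 0,"ry": 0,"rz": 0,"gripper": -1},
  {"tx": 0,"ty": 0.4,"tz": 0,"rx": 0,"ry": 0,"rz": 0,"gripper": -1},
  {"tx": 0,"ty": 0.4,"tz": 0,"rx": 0,"ry": 0,"rz": 0,"gripper": -1},
  {"tx": 0,"ty": 0.4,"tz": 0,"rx": 0,"ry": 0,"rz": 0,"gripper": -1},
  {"tx": 0,"ty": 0.4,"tz": 0,"rx": 0,"ry": 0,"rz": 0,"gripper": -1},
])

```text
clock: 15.25
eef_pos: [571.4, 158.4, 56.8]
tcp_rot: [-3.141, -0.001, -0.053]
contact_force: [-0.0, 4.3, 4.8]
opening: -0.001
```

Request:
move_arm([
  {"tx": 0,"ty": 0.4,"tz": 0,"rx": 0,"ry": 0,"rz": 0,"gripper": -1},
  {"tx": 0,"ty": 0.4,"tz": 0,"rx": 0,"ry": 0,"rz": 0,"gripper": -1},
  {"tx": 0,"ty": 0.4,"tz": 0,"rx": 0,"ry": 0,"rz": 0,"gripper": -1},
  {"tx": 0,"ty": 0.4,"tz": 0,"rx": 0,"ry": 0,"rz": 0,"gripper": -1},
])

```text
clock: 15.65
eef_pos: [570.5, 142.4, 56.8]
tcp_rot: [-3.141, -0.001, -0.053]
contact_force: [0.0, 4.4, 5.2]
opening: 0.003
```

Request:
move_arm([
  {"tx": 0,"ty": 0.4,"tz": 0,"rx": 0,"ry": 0,"rz": 0,"gripper": -1},
  {"tx": 0,"ty": 0.4,"tz": 0,"rx": 0,"ry": 0,"rz": 0,"gripper": -1},
  {"tx": 0,"ty": 0.4,"tz": 0,"rx": 0,"ry": 0,"rz": 0,"gripper": -1},
  {"tx": 0,"ty": 0.4,"tz": 0,"rx": 0,"ry": 0,"rz": 0,"gripper": -1},
])

```text
clock: 16.05
eef_pos: [569.6, 126.5, 56.8]
tcp_rot: [-3.141, -0.001, -0.053]
contact_force: [0.5, 4.0, 5.9]
opening: 0.005
```

Request:
move_arm([
  {"tx": 0,"ty": 0.4,"tz": 0,"rx": 0,"ry": 0,"rz": 0,"gripper": -1},
  {"tx": 0,"ty": 0.4,"tz": 0,"rx": 0,"ry": 0,"rz": 0,"gripper": -1},
  {"tx": 0,"ty": 0.4,"tz": 0,"rx": 0,"ry": 0,"rz": 0,"gripper": -1},
  {"tx": 0,"ty": 0.4,"tz": 0,"rx": 0,"ry": 0,"rz": 0,"gripper": -1},
])

```text
clock: 16.45
eef_pos: [568.8, 110.5, 56.8]
tcp_rot: [-3.141, -0.001, -0.053]
contact_force: [-1.5, 4.5, 6.0]
opening: -0.001
```

Request:
move_arm([
  {"tx": 0,"ty": 0.4,"tz": 0,"rx": 0,"ry": 0,"rz": 0,"gripper": -1},
  {"tx": 0,"ty": 0.4,"tz": 0,"rx": 0,"ry": 0,"rz": 0,"gripper": -1},
  {"tx": 0,"ty": 0.4,"tz": 0,"rx": 0,"ry": 0,"rz": 0,"gripper": -1},
])

```text
clock: 16.75
eef_pos: [568.1, 98.5, 56.8]
tcp_rot: [-3.141, -0.001, -0.053]
contact_force: [0.1, 4.1, 5.7]
opening: -0.001
```

Request:
move_arm([
  {"tx": 0,"ty": 0.3,"tz": 0,"rx": 0,"ry": 0,"rz": 0,"gripper": -1},
  {"tx": 0,"ty": 0.3,"tz": 0,"rx": 0,"ry": 0,"rz": 0,"gripper": -1},
])

```text
clock: 16.95
eef_pos: [567.5, 92.2, 56.6]
tcp_rot: [3.142, -0.0, -0.053]
contact_force: [1.3, 0.2, -0.2]
opening: 0.0
```

Request:
move_arm([
  {"tx": 0,"ty": 0.3,"tz": 0,"rx": 0,"ry": 0,"rz": 0,"gripper": -1},
])

```text
clock: 17.05
eef_pos: [566.6, 88.7, 56.0]
tcp_rot: [3.141, 0.001, -0.053]
contact_force: [-0.4, 0.4, 0.4]
opening: -0.002
```

Request:
move_arm([
  {"tx": 0,"ty": 0.3,"tz": 0,"rx": 0,"ry": 0,"rz": 0,"gripper": -1},
])

```text
clock: 17.15
eef_pos: [566.4, 85.8, 56.0]
tcp_rot: [3.141, 0.001, -0.053]
contact_force: [0.0, -0.0, 0.5]
opening: -0.001
```

Request:
move_arm([
  {"tx": 0,"ty": 0.3,"tz": 0,"rx": 0,"ry": 0,"rz": 0,"gripper": -1},
])

```text
clock: 17.25
eef_pos: [566.5, 83.0, 56.1]
tcp_rot: [3.141, 0.001, -0.053]
contact_force: [-0.6, 0.0, -0.3]
opening: -0.003
```

The groove is felt: at y ≈ 93 the force fell from 6 N to 0 and the tip dropped 0.8 mm, matching the near edge seen in depth at about 100. Centring over the groove and moving down to the key.

Request:
move_arm([
  {"tx": 0.1,"ty": 0.3,"tz": 0,"rx": 0,"ry": 0,"rz": 0,"gripper": -1},
  {"tx": 0,"ty": 0.35,"tz": 0,"rx": 0,"ry": 0,"rz": 0,"gripper": -1},
  {"tx": 0,"ty": 0,"tz": 0.3,"rx": 0,"ry": 0,"rz": 0,"gripper": -1},
  {"tx": 0,"ty": 0,"tz": 0.3,"rx": 0,"ry": 0,"rz": 0,"gripper": -1},
  {"tx": 0,"ty": 0,"tz": 0.2,"rx": 0,"ry": 0,"rz": 0,"gripper": -1},
  {"tx": 0,"ty": 0,"tz": 0,"rx": 0,"ry": 0,"rz": 0,"gripper": -1},
])

```text
clock: 17.85
eef_pos: [567.4, 77.2, 48.0]
tcp_rot: [3.141, 0.001, -0.053]
contact_force: [0.4, 0.7, -0.4]
opening: -0.0
```

Request:
move_arm([
  {"tx": 0,"ty": 0,"tz": 0.1,"rx": 0,"ry": 0,"rz": 0,"gripper": -1},
  {"tx": 0,"ty": 0,"tz": 0.05,"rx": 0,"ry": 0,"rz": 0,"gripper": -1},
  {"tx": 0,"ty": 0,"tz": 0,"rx": 0,"ry": 0,"rz": 0,"gripper": -1},
])

```text
clock: 18.15
eef_pos: [567.7, 77.1, 46.9]
tcp_rot: [-3.142, 0.0, -0.053]
contact_force: [-0.4, -0.1, 0.1]
opening: -0.0
```

Request:
move_arm([
  {"tx": 0,"ty": 0,"tz": 0.05,"rx": 0,"ry": 0,"rz": 0,"gripper": -1},
  {"tx": 0,"ty": 0,"tz": 0.05,"rx": 0,"ry": 0,"rz": 0,"gripper": -1},
  {"tx": 0,"ty": 0,"tz": 0,"rx": 0,"ry": 0,"rz": 0,"gripper": -1},
])

```text
clock: 18.45
eef_pos: [567.8, 77.1, 46.2]
tcp_rot: [-3.142, -0.0, -0.053]
contact_force: [-0.5, -0.7, 2.7]
opening: -0.002
```

Key touched at z ≈ 46.3 (10.5 mm below the strip). Pressing.

Request:
move_arm([
  {"tx": 0,"ty": 0,"tz": 0.1,"rx": 0,"ry": 0,"rz": 0,"gripper": -1},
  {"tx": 0,"ty": 0,"tz": 0.1,"rx": 0,"ry": 0,"rz": 0,"gripper": -1},
  {"tx": 0,"ty": 0,"tz": 0.1,"rx": 0,"ry": 0,"rz": 0,"gripper": -1},
  {"tx": 0,"ty": 0,"tz": 0,"rx": 0,"ry": 0,"rz": 0,"gripper": -1},
])

```text
clock: 18.85
eef_pos: [567.8, 77.1, 42.9]
tcp_rot: [-3.142, -0.0, -0.053]
contact_force: [-0.6, 1.3, 4.1]
opening: -0.001
```

Request:
move_arm([
  {"tx": 0,"ty": 0,"tz": 0.1,"rx": 0,"ry": 0,"rz": 0,"gripper": -1},
  {"tx": 0,"ty": 0,"tz": 0.1,"rx": 0,"ry": 0,"rz": 0,"gripper": -1},
  {"tx": 0,"ty": 0,"tz": 0.1,"rx": 0,"ry": 0,"rz": 0,"gripper": -1},
  {"tx": 0,"ty": 0,"tz": 0,"rx": 0,"ry": 0,"rz": 0,"gripper": -1},
])

```text
clock: 19.25
eef_pos: [567.8, 77.1, 40.0]
tcp_rot: [-3.142, -0.0, -0.053]
contact_force: [-2.6, 0.4, 5.5]
opening: 0.0
```

Request:
move_arm([
  {"tx": 0,"ty": 0,"tz": 0.06,"rx": 0,"ry": 0,"rz": 0,"gripper": -1},
  {"tx": 0,"ty": 0,"tz": 0,"rx": 0,"ry": 0,"rz": 0,"gripper": -1},
  {"tx": 0,"ty": 0,"tz": 0,"rx": 0,"ry": 0,"rz": 0,"gripper": -1},
])

```text
clock: 19.55
eef_pos: [567.8, 77.1, 39.6]
tcp_rot: [-3.142, -0.0, -0.053]
contact_force: [-0.6, 0.4, 5.7]
opening: -0.001
```

Request:
move_arm([
  {"tx": 0,"ty": 0,"tz": 0.06,"rx": 0,"ry": 0,"rz": 0,"gripper": -1},
  {"tx": 0,"ty": 0,"tz": 0,"rx": 0,"ry": 0,"rz": 0,"gripper": -1},
  {"tx": 0,"ty": 0,"tz": 0,"rx": 0,"ry": 0,"rz": 0,"gripper": -1},
])

```text
clock: 19.85
eef_pos: [567.8, 77.1, 39.0]
tcp_rot: [-3.142, -0.0, -0.053]
contact_force: [-1.5, 0.3, 6.8]
opening: 0.0
```

Request:
move_arm([
  {"tx": 0,"ty": 0,"tz": 0.06,"rx": 0,"ry": 0,"rz": 0,"gripper": -1},
  {"tx": 0,"ty": 0,"tz": 0,"rx": 0,"ry": 0,"rz": 0,"gripper": -1},
  {"tx": 0,"ty": 0,"tz": 0,"rx": 0,"ry": 0,"rz": 0,"gripper": -1},
])

```text
clock: 20.15
eef_pos: [567.9, 77.1, 38.7]
tcp_rot: [-3.142, -0.0, -0.053]
contact_force: [-2.9, -0.7, 11.3]
opening: -0.002
```

The key has bottomed out at z = 38.7 (18.1 mm below the strip), where the force jumped to 11 N. Checking the shutter in both views.

Run:
```python
from h import *
a,_=r.grab_frame("scene");b,_=r.grab_frame("top")
f=lambda p,x,y:cv2.resize(p[y:y+110,x:x+150,::-1],None,fx=2.6,fy=2.6,interpolation=cv2.INTER_CUBIC)
cv2.imwrite("pics/end.png",np.hstack([f(a,260,150),f(b,180,120)]))
# red rib place in each view, before and now
for cam,p in (("scene",a),("top",b)):
    m=r.camera_model(cam)
    for q in (np.load(cam+"_p.npy"),p):
        h=cv2.cvtColor(q,cv2.COLOR_RGB2HSV)[100:260,200:400]
        k=np.argwhere(((h[...,0]<6)|(h[...,0]>172))&(h[...,1]>120)&(h[...,2]>90));c=k.mean(0)+[100,200] if len(k) else None
        print(cam,len(k),c,atz(m,*c,70).round(1) if len(k) else "")
s=r.sense();print(s["clock"],s["eef_pos"],s["contact_force"])
```

```text
scene 8 [208.75 327.  ] [620.2  76.9  70. ]
scene 12 [213.83333333 333.58333333] [647.1  70.7  70. ]
top 34 [175.02941176 258.64705882] [618.7  75.2  70. ]
top 0 None 
20.25 [567.84848208  77.11610475  38.71818613] [-2.39745487 -0.30113194 10.95643605]
```

View pics/end.png

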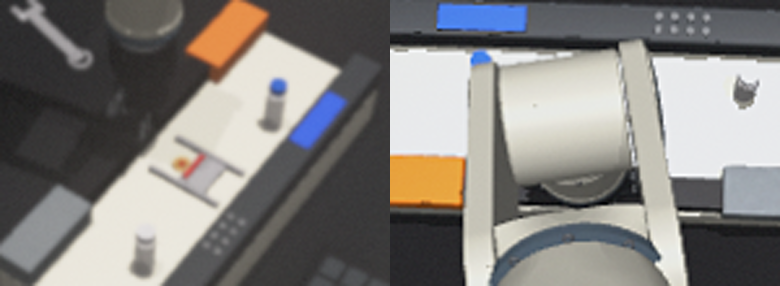

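The left panel shows the shutter slid back: the red rib is at about px (195,165), the brass port is uncovered at about (180,162), and both vials are standing. The rib moved about 27 mm and the push is steady at 11 N, so I'm handing in.

```bash
python3 -c "
from rig import r
r.sign_off()"
```

```text
the job is handed in; nothing more can be done
```

The port shutter is open, and I handed the job in at 20.3 s with the fingertip still holding the key down.

- **Slide:** With the fingers shut, I touched the strip about 26 mm from the orange cover. I slid away from it at about 4–6 N until the force fell to zero and the tip dipped into the groove.
- **Press:** I moved to the middle of the groove and pressed the key until it stopped, about 18 mm below the strip's top. The push held steady at about 11 N.
- **Last checks:** In the scene camera the red rib had moved about 27 mm, against 28 mm for fully open. The brass port was uncovered and both vials were standing. The arm hid the shutter from the top camera, so that view could not confirm it. I did not recheck the loose things on the bench after the press.
- **Disagreement:** The reported tool height was about 33 mm lower than the fingertip stood in the depth images. I set heights from the contact forces and the images instead. The depth images had also shown the groove before the slide, and the place I felt agreed with them.

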